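# Close up a shipping case of compact mirrors

## Robot

A 6-joint arm with a two-finger parallel gripper is mounted at the origin on the work surface. World frame = base frame: x ahead of the robot, y to its left, z up, the work surface at z = 0. Lengths are in mm, angles in rad, forces in N, time in s.
With the tool pointing down it reaches from about 350 to 975 mm from the base axis. Payload 7.1 kg.
Tool frame: the origin (TCP) lies between the finger pads; the fingertips stand 19 mm ahead of it and the grasp point (between the pads) is the TCP (ctrl.finger_overhang is the distance from the TCP to the fingertips, in mm); z points along the fingers, y is the line along which they close (so a half turn about z gives the same grasp; the last joint's range is limited). The gripper opens to 88 mm and grips with 3 to 60 N. Pads are 20 mm wide; open, the fingers measure 115 mm over their backs; the gripper's body (75 mm by 178 mm) begins 61 mm behind the grasp point.
Start: joints at [-1.122, 0.423, 1.63, -0, 1.089, -0.019], TCP at [281.841, -557.827, 241.675] pointing down, gripper open.
Joint ranges: [-3, 3], [-0.9, 2.11], [0.09, 2.58], [-1.31, 4.45], [0.11, 2.69], [-2.54, 2.54]. Speed limits (rad/s): [2.39, 2.39, 3.01, 3.14, 3.14, 3.14].

## Interface

Orientations are given as a rotation vector (axis times angle).
In Python, from workcell import ctrl gives the robot as it stands. The module is installed in compiled form; this text tells all that it offers.
- The arm moves only by the tool arm_command, never from a script. Its argument "rows" is one flat list of numbers, 7 for each row, row after row: the turn, a rotation vector about the tool's x, y, z scaled (see below), then the shift along the tool's x, y, z scaled (see below), then the opening, from -1 (shut) to 1 (fully open). A call has 1 to 5 rows; each row is the pose to reach, as a shift and turn from the pose commanded when the call began, along the tool's axes at that moment, turning the shorter way round; what a row does not reach only later rows make up. The controller multiplies each number of a shift by 80 mm and each number of a turn by 180 degrees. A row lasts 1/10 s, in which the tool goes at most 50 mm and 8.59 degrees, less where a joint would pass 70% of its speed; a pose out of reach is approached as far as the arm can. A call with a number of a shift or a turn outside -1 to 1 is refused whole. A call with a gripper value outside its range is refused whole. The fingers move at their own pace and stop on an object; the grip force is fixed at half the most. Time passes only in rows, so rows that repeat a pose let the fingers close. It gives the time, the measured TCP pose, the force, the opening and the grip force at its end, in the units of the state.
- ctrl.get_obs(): the state, without advancing time (a new reading comes with each control period).
- ctrl.get_image(name): name is "side" or "top" or "wrist"; returns (picture, depth): 400x640x3 uint8, red, green, blue; 400x640 float32, mm along the optical axis (not along the pixel's ray), 0 where there is no reading.
- ctrl.camera_params(name): a dict with "camera_matrix" (3x3 intrinsics, pixels), "k1" (the pictures are not rectified: a ray, as slopes to the right and down, at radius r is drawn at 1 + k1 r^2 times it, then the intrinsics apply), "world_to_cam" (4x4, takes a point from world to camera coordinates); the wrist camera has in their place "tool_from_camera" (4x4, takes a point from camera to tool coordinates, whose origin is the TCP and whose axes are the flange's). Camera axes: x right, y down, z forward; pixel columns grow to the right and rows downward; lengths in mm; the calibration is good to about 2 mm. A picture is of the moment at which its call begins: read the wrist's pose just before it. camera_params takes no time and is no camera call.
- ctrl.close_job(): hands the job in; it is judged then, once.
The state is a dict: "t": time; "qpos": joint angles; "qvel": joint speeds; "joint_torque": joint torques, N m; "ee_pos": TCP position; "orientation": TCP orientation; "ft_force": force on the tool from outside, world axes, zero at the start; "moment": the same for the moment, N m; "width": finger opening in mm; "grasp_force": force on a finger pad.
Only numpy, scipy, OpenCV 4.12 (cv2) and the standard library are available. Lean on these libraries where they do the work, as an engineer would, in place of code of your own. Each camera call takes 0.05 s, during which the arm holds its last target. There are 200 camera calls.

## Task

Close up the blue case for dispatch: first push the upright yellow flap all the way down over the compact mirrors, then push the open lid over until it is fully shut on top. Only push with the fingers, do not pinch the flap or the lid, and leave the mirrors and everything else on the bench where they are.

Things in the scene. Friction and masses are not known exactly. Their poses are not given: they have to be found in the camera images.
- case: Blue plastic case, open at the top, screwed to the bench: 240 mm along its x, 200 mm along its y, 70 mm high, walls 6 mm. Origin: centre of its underside on the bench; z up. The flap is hinged along the inside of the -y wall, the lid along the rim of the +y wall, both hinges parallel to the case's x. At every start the case's x points roughly away from the robot (within 0.35 rad). A black foam bed inside has its top 31 mm above the bench; four compacts lie on it.
- flap (a joint): Angle of the yellow flap: 0 = folded flat over the compacts (its stop), about 1.57 = upright, 1.8 = limit leaning out over the -y side. A stiff hinge: it stays where it is left; about 1.5 N at 100 mm from the hinge moves it. Starts at 1.3 to 1.7. Fold it by pushing its plain yellow outer face (the one towards the case's -y) over towards +y and then down.
- flap_hinge (a point): Middle of the flap's hinge line, fixed on the case at (0, -89, 58) mm in the case frame; axes as the case.
- flap_edge (a point): Middle of the flap's free edge, on the yellow outer face, 150 mm from the hinge line. Flap: 210 mm along the hinge, 150 mm out from it, 7 mm thick in all: a 3 mm yellow outer skin and a dark foam inner lining. Fingers pressing on both faces at once count as pinching. Folded flat, its upper (yellow) face is 61 mm above the bench, 9 mm below the case's rim, and clears the compacts.
- lid (a joint): Angle of the lid: 0 = fully shut on the rim (its stop), about 1.57 = upright, 2.0 = limit leaning out over the +y side. A stiff hinge: it stays where it is left; about 3 to 5 N near its free edge moves it. Starts at 1.5 to 1.9. Shut it by pushing its blue outer face (towards the case's +y) over towards -y and then down.
- lid_hinge (a point): Middle of the lid's hinge line, fixed on the case at (0, 100, 70) mm in the case frame; axes as the case.
- lid_edge (a point): Middle of the lid's free edge, on the blue outer face, 200 mm from the hinge line. Lid: flat, 240 mm along the hinge, 200 mm out from it, 8 mm thick: a 5 mm blue outer skin and a dark inner lining. Fingers pressing on both faces at once count as pinching; shut, its top is 78 mm above the bench.
- compact0: One of four round compact mirrors lying loose on the foam in the case: steel rim, pink top, 62 mm across, 16 mm thick. Origin: centre of its underside. Leave it lying.
- compact1: One of four round compact mirrors lying loose on the foam in the case: steel rim, pink top, 62 mm across, 16 mm thick. Origin: centre of its underside. Leave it lying.
- compact2: One of four round compact mirrors lying loose on the foam in the case: steel rim, pink top, 62 mm across, 16 mm thick. Origin: centre of its underside. Leave it lying.
- compact3: One of four round compact mirrors lying loose on the foam in the case: steel rim, pink top, 62 mm across, 16 mm thick. Origin: centre of its underside. Leave it lying.
- cleaner: Pale cleaner bottle with a blue cap, 52 mm across, 130 mm tall, standing loose on the bench. Origin: centre of its underside. Leave it.
- cup: Grey plastic cup, 70 mm across, 85 mm tall, standing loose on the bench. Origin: centre of its underside. Leave it.
- brush: Dusting brush lying loose on the bench beside the case, 150 mm long, 42 mm wide, 20 mm high: wooden handle, steel ferrule, grey bristles. Origin: its middle, on the bench; x from handle to bristles. Leave it.

How it is judged:
By the outcome, as a careful person would: the job done as asked, in the order asked, and still so for the second after the job is handed in, with the robot touching nothing.
It also fails if it takes over 53 s, if anything falls off the work surface, if the arm or the gripper's body presses on something with over 40 N, if the wrist force passes 120 N, or if a joint passes its speed limit or range.

## Working session

There is one attempt and no reset: what is moved stays moved. The work goes in short steps, Python scripts to look and compute and a tool call to move; the robot and the scene stay as the last step left them, time stands still between calls to the robot, and variables do not carry over. Pictures are saved under pics/ and viewed, at most 10 in all, crops included, and the job is handed in when it is done.

Besides the shell and the picture viewer there is one more tool, called after "Emit:" as name(argument=value, ...) on one line, values as JSON. arm_command: Moves the arm, as the interface text tells. Shifts and turns lie within -1 to 1; 1 stands for 80 mm of shift or 180 degrees of turn. Its arguments: {"type":"object","properties":{"rows":{"type":"array","items":{"type":"number"}}},"required":["rows"]}

```bash
mkdir -p pics; cat > h.py <<'E'
import numpy as np, cv2
from workcell import ctrl
def snap(n,f):
    im,d=ctrl.get_image(n); np.savez(f'pics/{f}.npz',im=im,d=d); cv2.imwrite(f'pics/{f}.png',im[:,:,::-1]); return im,d
def cloud(n,d,step=1):
    p=ctrl.camera_params(n);K=np.array(p['camera_matrix']);k=p['k1']
    v,u=np.mgrid[0:400,0:640]; x=(u-K[0,2])/K[0,0];y=(v-K[1,2])/K[1,1]
    rd=np.hypot(x,y);r=rd.copy()
    for _ in range(20): r=rd/(1+k*r*r)
    s=r/np.maximum(rd,1e-9);P=np.stack([x*s*d,y*s*d,d],-1)
    T=np.linalg.inv(np.array(p['world_to_cam']))
    return P@T[:3,:3].T+T[:3,3]
E
python3 - <<'E'
from h import *
for n in('top','side'):
    snap(n,n+'0'); p=ctrl.camera_params(n); print(n,np.linalg.inv(p['world_to_cam']).round(2).tolist())
o=ctrl.get_obs();print(o['t'],o['ee_pos'],o['orientation'],o['width'])
E
```

```text
top [[0.02, -1.0, 0.04, 438.39], [-1.0, -0.02, 0.02, -18.32], [-0.02, -0.04, -1.0, 1228.76], [0.0, 0.0, 0.0, 1.0]]
side [[-0.81, 0.51, -0.28, 830.93], [0.58, 0.72, -0.38, 430.92], [0.01, -0.47, -0.88, 1092.93], [0.0, 0.0, 0.0, 1.0]]
0.1 [ 281.64528567 -557.41511834  241.00488642] [-3.05477233e+00 -7.27814694e-01  4.04412400e-04] 87.45417481102542
```

View pics/top0.png

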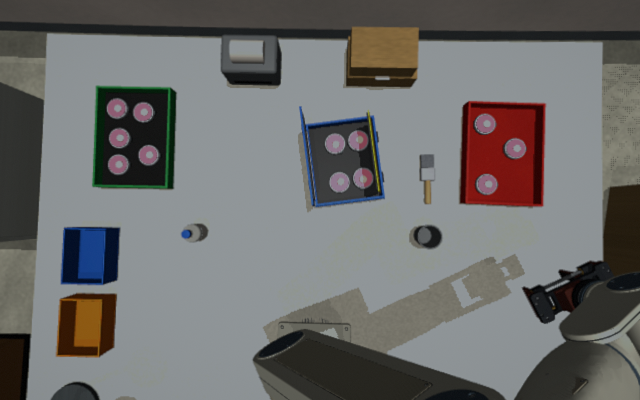

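View pics/side0.png

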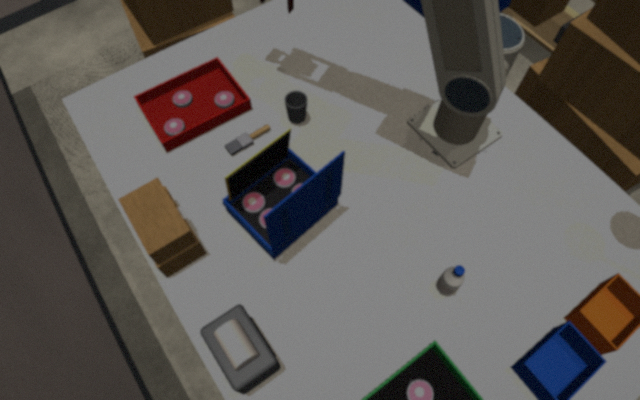

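The top view shows the case at about px (345,160), the yellow flap standing along x≈375 and the lid along x≈307. The brush is at (428,178) and the cup at (427,237), both on the flap side. The bottle is at (192,233).

```bash
python3 - <<'E'
from h import *
P={n:cloud(n,np.load(f'pics/{n}0.npz')['d']) for n in('top','side')}
im={n:cv2.cvtColor(np.load(f'pics/{n}0.npz')['im'],cv2.COLOR_RGB2HSV) for n in P}
t=P['top']; H=im['top']
print('bench z',np.median(t[250:280,150:250,2]))
def reg(n,r0,r1,c0,c1,m): 
    M=np.zeros((400,640),bool);M[r0:r1,c0:c1]=True;return M&m
blue=lambda h:(h[...,0]>100)&(h[...,0]<130)&(h[...,1]>140)
yel=lambda h:(h[...,0]>20)&(h[...,0]<38)&(h[...,1]>110)
b=reg('top',95,220,295,395,blue(H)); q=t[b]
rim=q[(abs(q[:,2]-70)<8)]
print('rim',len(rim)); 
r=cv2.minAreaRect(rim[:,:2].astype(np.float32));print(r)
f=reg('top',95,220,360,390,yel(H)); q=t[f]; print('flap n',len(q),q.min(0),q.max(0))
for z in range(50,230,20):
    s=q[abs(q[:,2]-z)<10]
    if len(s)>4: print(z,len(s),s.mean(0).round(1),np.polyfit(s[:,0],s[:,1],1).round(3))
q=t[reg('top',95,220,295,320,blue(H))]
print('lid top');
for z in range(70,290,20):
    s=q[abs(q[:,2]-z)<10]
    if len(s)>4: print(z,len(s),s.mean(0).round(1),s[:,0].min(),s[:,0].max())
s=P['side'][reg('side',140,260,265,350,blue(im['side']))]
s=s[s[:,2]>85]; c=s.mean(0);n=np.linalg.svd(s-c,full_matrices=False)[2][2];print('lid side',c,n,s.min(0),s.max(0))
for nm,(r0,r1,c0,c1) in dict(cup=(220,255,405,450),brush=(145,210,412,445),bottle=(220,245,178,210),box=(25,90,340,425)).items():
    s=t[r0:r1,c0:c1].reshape(-1,3); s=s[s[:,2]>9]; print(nm,s.min(0).round(),s.max(0).round())
E
```

```text
bench z -0.6264414752747598
rim 491
((590.1181640625, -79.24409484863281), (238.37376403808594, 199.59951782226562), 8.553922653198242)
flap n 221 [ 497.70147454 -185.52718188   28.34974435] [ 708.18147245 -129.05738458  210.25357253]
70 12 [ 591.1 -169.2   72.6] [ 1.53000e-01 -2.59638e+02]
90 10 [ 596.5 -165.    93.2] [ 1.53000e-01 -2.56319e+02]
110 9 [ 601.4 -161.1  112.1] [ 1.54000e-01 -2.53865e+02]
130 11 [ 599.9 -158.3  129.6] [ 1.43000e-01 -2.44145e+02]
150 13 [ 595.6 -155.4  149.8] [ 1.44000e-01 -2.40885e+02]
170 13 [ 593.1 -152.3  170.7] [ 1.47000e-01 -2.39646e+02]
190 30 [ 602.4 -144.7  195.5] [ 1.57000e-01 -2.39405e+02]
210 117 [ 596.1 -144.2  204.9] [ 1.500e-01 -2.334e+02]
lid top
70 110 [595.6  14.6  69.2] 458.53476772288457 697.097456434148
250 6 [613.   27.4 256.3] 462.3880674243136 674.1812833280139
270 184 [572.8  23.6 269.4] 457.2200060157157 690.4883519912804
lid side [583.89402814  30.84375616 193.17851147] [-0.22427911  0.94468361 -0.23931518] [ 459.88730225 -168.75532348   85.11111856] [ 830.92618746  430.92433793 1092.933133  ]
cup [ 342. -353.    9.] [ 438.  -18. 1229.]
brush [ 438. -351.    9.] [ 621.  -18. 1229.]
bottle [344. -18.   9.] [ 438.  374. 1229.]
box [ 438. -282.    9.] [ 947.  -18. 1229.]
```

```bash
cat >> h.py <<'E'
from scipy.spatial.transform import Rotation as Ro
C0=np.array([590.,-79.,0]);CY=0.149
Rc=Ro.from_euler('z',CY).as_matrix()
def pose(yc,zc,tilt,xc=0):   # TCP in case frame, tilt deg (+ = fingers point to +y)
    a=np.radians(tilt); z=np.array([0,np.sin(a),-np.cos(a)]); y=np.array([1.,0,0]); x=np.cross(y,z)
    return C0+Rc@[xc,yc,zc], Rc@np.stack([x,y,z],1)
def rows(wps):
    o=ctrl.get_obs(); R=Ro.from_rotvec(o['orientation']).as_matrix(); p=o['ee_pos']
    print('t',round(o['t'],2),'case',(Rc.T@(p-C0)).round(1),'F',np.round(o['ft_force'],1),'w',round(o['width']),'q',np.round(o['qpos'],2))
    for P,Q in wps:
        print(np.round(np.r_[Ro.from_matrix(R.T@Q).as_rotvec()/np.pi,R.T@(P-p)/80],3).tolist())
def push(th,r,tilt,side,extra=0,xc=0):  # side -1 flap, +1 lid; extra = mm further into the face
    h,f=((-89,58),3) if side<0 else ((100,70),8)
    s=-side; a=np.radians(tilt)
    z=np.array([np.sin(a)*1,-np.cos(a)]); x=np.array([np.cos(a),np.sin(a)])
    e=np.array([s*np.cos(th),np.sin(th)]); d=np.array([s*np.sin(th),-np.cos(th)])
    c=10*np.sign(x@d)*x+19*z
    P=np.array(h)+r*e-d*(f-extra)-c
    return pose(P[0],P[1],tilt,xc)
E
python3 - <<'E'
from h import *
t=cloud('top',np.load('pics/top0.npz')['d'])
for nm,(r0,r1,c0,c1) in dict(cup=(220,255,405,450),brush=(145,210,415,442),bottle=(220,245,178,210)).items():
    s=t[r0:r1,c0:c1].reshape(-1,3); s=s[(s[:,2]>9)&(s[:,2]<300)]; print(nm,s.min(0).round(),s.max(0).round())
P=push(1.6,125,30,-1,-40); print(P[0],push(1.41,125,30,-1)[0],push(0,110,30,-1)[0])
rows([(pose(-180,215,0)),P])
E
```

```text
cup [ 342. -353.    9.] [ 412. -286.   90.]
brush [ 473. -351.    9.] [ 621. -308.   25.]
bottle [344. 327.   9.] [399. 374. 133.]
[ 612.83029183 -231.08784879  193.14560359] [ 603.37654485 -168.110115    193.32230823] [587.00722467 -59.06312114  82.45448267]
t 0.1 case [-376.  -427.3  241. ] F [-0.5 -0.1 -0.8] w 87 q [-1.12  0.42  1.63  0.    1.09 -0.02]
[-0.0, -0.0, -0.399, 5.432, -1.463, 0.327]
[0.104, 0.144, -0.389, 5.534, -1.773, 0.601]
```

Emit:
arm_command(rows=[0,0,-0.05,0.3,-0.1,0,-1,0,0,-0.1,0.6,-0.2,0,-1,0,0,-0.15,1,-0.3,0,-1,0,0,-0.2,1,-0.5,0,-1,0,0,-0.235,1,-0.7,0,-1])

```text
t: 0.6
ee_pos: [328.5, -470.6, 241.2]
orientation: [-2.58, -1.791, -0.0]
ft_force: [-0.1, -1.1, -0.4]
width: 51.3
grasp_force: 0.0
```

```bash
python3 - <<'E'
from h import *
rows([(pose(-180,215,0)),push(1.6,125,30,-1,-40)])
E
```

```text
t 0.6 case [-316.8 -348.5  241.2] F [-0.1 -1.1 -0.4] w 51 q [-0.98  0.35  1.74 -0.    1.05 -0.63]
[-0.0, -0.0, -0.161, 3.761, 2.443, 0.327]
[0.042, 0.163, -0.157, 4.047, 2.284, 0.601]
```

Emit:
arm_command(rows=[0,0,0,0.4,0.5,0,-1,0,0,0,0.8,1,0,-1,0,0,0,1,1,0,-1])

```text
t: 0.9
ee_pos: [435.0, -424.9, 241.6]
orientation: [2.584, 1.783, 0.002]
ft_force: [0.3, -0.0, -0.5]
width: 27.4
grasp_force: 0.0
```

Emit:
arm_command(rows=[0,0,0,0.4,0.5,0,-1,0,0,0,0.8,1,0,-1,0,0,0,1,1,0,-1])

```text
t: 1.2
ee_pos: [538.0, -378.2, 241.3]
orientation: [2.584, 1.784, 0.002]
ft_force: [0.3, -0.2, 0.2]
width: 3.5
grasp_force: 0.0
```

Emit:
arm_command(rows=[0.015,0.04,-0.04,0.4,0.2,0,-1,0.03,0.08,-0.08,0.8,0.3,0,-1,0.04,0.12,-0.12,1,0.3,0,-1,0.042,0.163,-0.157,1,0.3,0.1,-1])

```text
t: 1.6
ee_pos: [586.2, -311.1, 235.0]
orientation: [-1.906, -2.022, -0.394]
ft_force: [0.5, -0.7, -0.5]
width: 0.3
grasp_force: 0.0
```

```bash
python3 - <<'E'
from h import *
snap('top','top1')
rows([push(1.6,125,30,-1,-40),push(1.41,125,30,-1,0),push(1.3,125,30,-1,0)])
E
```

```text
t 1.65 case [ -40.5 -230.7  231.1] F [-2.2 -0.4 -1.3] w 0 q [-0.65  0.63  1.37  0.31  1.47 -0.79]
[0.004, 0.025, -0.027, 0.706, 0.439, 0.846]
[0.004, 0.025, -0.027, 1.422, 0.373, 1.186]
[0.004, 0.025, -0.027, 1.56, 0.361, 1.288]
```

View pics/top1.png

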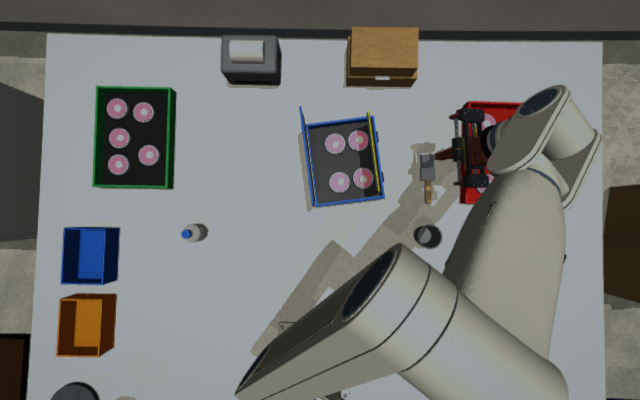

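The fingers are at px (440,155), to the right of the flap edge at (378,150), and the way between is clear.

Emit:
arm_command(rows=[0.004,0.025,-0.027,0.4,0.2,0.5,-1,0.004,0.025,-0.027,0.7,0.44,0.85,-1,0.004,0.025,-0.027,0.7,0.44,0.85,-1])

```text
t: 1.95
ee_pos: [613.4, -227.6, 191.1]
orientation: [-1.78, -2.044, -0.46]
ft_force: [-0.4, -0.0, -0.7]
width: 0.6
grasp_force: 0.0
```

```bash
python3 - <<'E'
from h import *
rows([push(a,125,30,-1,0) for a in (1.45,1.3,1.15,1,.85)])
E
```

```text
t 1.95 case [   1.1 -150.5  191.1] F [-0.4 -0.  -0.7] w 1 q [-0.54  0.68  1.41  0.39  1.41 -0.81]
[-0.001, 0.003, -0.004, 0.619, -0.021, 0.311]
[-0.001, 0.003, -0.004, 0.8, -0.022, 0.46]
[-0.001, 0.003, -0.004, 0.957, -0.024, 0.634]
[-0.001, 0.003, -0.004, 1.086, -0.024, 0.829]
[-0.001, 0.003, -0.004, 1.185, -0.025, 1.042]
```

Emit:
arm_command(rows=[0,0,0,0.4,-0.02,0.2,-1,0,0,0,0.62,-0.02,0.31,-1,0,0,0,0.8,-0.02,0.46,-1,0,0,0,0.95,-0.02,0.63,-1,0,0,0,0.95,-0.02,0.63,-1])

```text
t: 2.45
ee_pos: [599.7, -140.3, 187.1]
orientation: [-1.781, -2.048, -0.463]
ft_force: [-0.6, 0.2, -0.4]
width: 0.2
grasp_force: 0.0
```

```bash
python3 - <<'E'
from h import *
rows([push(a,r,30,-1,0) for a,r in ((1,125),(.8,122),(.6,120),(.4,118),(.2,115),(0,112))])
E
```

```text
t 2.45 case [  0.5 -62.  187.1] F [-0.6  0.2 -0.4] w 0 q [-0.44  0.61  1.55  0.44  1.31 -0.77]
[0.0, 0.003, -0.003, 0.15, -0.008, 0.241]
[0.0, 0.003, -0.003, 0.238, -0.009, 0.537]
[0.0, 0.003, -0.003, 0.278, -0.009, 0.837]
[0.0, 0.003, -0.003, 0.506, -0.012, 1.131]
[0.0, 0.003, -0.003, 0.416, -0.011, 1.409]
[0.0, 0.003, -0.003, 0.275, -0.01, 1.657]
```

```bash
python3 - <<'E'
from h import *
im,d=snap('side','side2'); cv2.imwrite('pics/side2c.png',cv2.resize(im[80:280,180:400,::-1],None,fx=3,fy=3)[:600])
E
```

```text
(no output)
```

View pics/side2c.png

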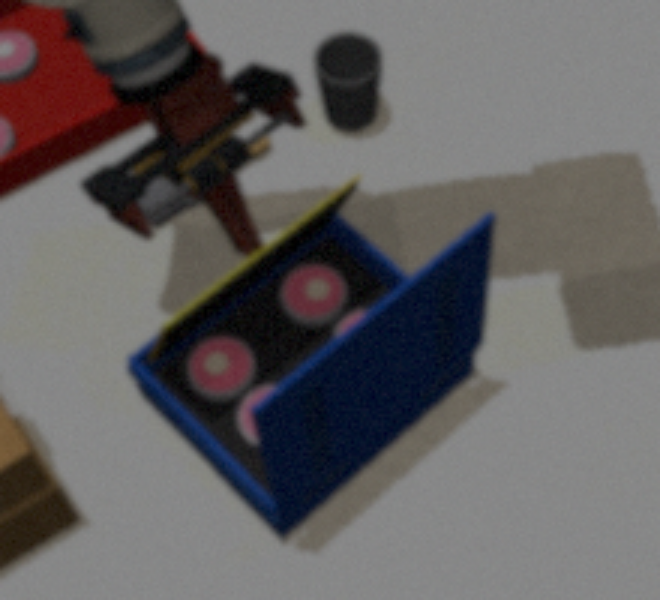

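The flap's yellow edge (crop px (260,255)) leans inward with the fingertips behind it, so the push is working and I'll carry on.

Emit:
arm_command(rows=[0,0,0,0.15,0,0.24,-1,0,0,0,0.24,0,0.54,-1,0,0,0,0.3,0,0.84,-1,0,0,0,0.35,0,1,-1,0,0,0,0.35,0,1,-1])

```text
t: 3.0
ee_pos: [590.9, -78.6, 130.5]
orientation: [-1.781, -2.047, -0.462]
ft_force: [-0.8, 0.7, -0.3]
width: 0.5
grasp_force: 0.0
```

```bash
python3 - <<'E'
from h import *
rows([push(a,r,30,-1,e) for a,r,e in ((.4,112,0),(.2,110,0),(0,110,0),(0,110,3),(0,110,6))])
E
```

```text
t 3.0 case [  1.    0.3 130.5] F [-0.8  0.7 -0.3] w 1 q [-0.36  0.64  1.65  0.49  1.16 -0.77]
[0.0, 0.003, -0.003, 0.101, -0.013, 0.124]
[0.0, 0.003, -0.003, 0.025, -0.012, 0.391]
[0.0, 0.003, -0.003, -0.079, -0.011, 0.645]
[0.0, 0.003, -0.003, -0.097, -0.011, 0.678]
[0.0, 0.003, -0.003, -0.116, -0.011, 0.71]
```

Emit:
arm_command(rows=[0,0,0,0.06,-0.01,0.13,-1,0,0,0,0.02,-0.01,0.39,-1,0,0,0,-0.08,-0.01,0.6,-1,0,0,0,-0.08,-0.01,0.65,-1,0,0,0,-0.08,-0.01,0.65,-1])

```text
t: 3.5
ee_pos: [588.1, -60.2, 83.0]
orientation: [-1.783, -2.048, -0.464]
ft_force: [-0.2, -0.4, 0.7]
width: 0.4
grasp_force: 0.4
```

```bash
python3 - <<'E'
from h import *
rows([push(a,r,30,-1,e) for a,r,e in ((0,110,0),(0,110,3),(0,110,6))])
E
```

```text
t 3.5 case [ 0.9 18.9 83. ] F [-0.2 -0.4  0.7] w 0 q [-0.34  0.7   1.68  0.52  1.07 -0.8 ]
[0.001, 0.004, -0.003, 0.011, -0.012, 0.014]
[0.001, 0.004, -0.003, -0.008, -0.012, 0.046]
[0.001, 0.004, -0.003, -0.026, -0.011, 0.079]
```

Now I'll press straight down in small steps until the stop shows as force.

Emit:
arm_command(rows=[0,0,0,-0.01,0,0.03,-1,0,0,0,-0.02,0,0.05,-1,0,0,0,-0.02,0,0.05,-1])

```text
t: 3.8
ee_pos: [588.3, -60.0, 81.8]
orientation: [-1.782, -2.049, -0.466]
ft_force: [-6.5, -6.3, 23.2]
width: 0.3
grasp_force: 11.2
```

Emit:
arm_command(rows=[0,0,0,-0.01,0,0.02,-1,0,0,0,-0.01,0,0.02,-1])

```text
t: 4.0
ee_pos: [588.4, -60.1, 81.4]
orientation: [-1.781, -2.049, -0.467]
ft_force: [-9.9, -8.5, 32.7]
width: 0.4
grasp_force: 16.6
```

Emit:
arm_command(rows=[0,0,0,0.2,0,-0.5,-1,0,0,0,0.4,0,-1,-1])

```text
t: 4.2
ee_pos: [589.0, -70.3, 163.1]
orientation: [-1.783, -2.046, -0.463]
ft_force: [0.9, -0.7, 0.3]
width: 0.5
grasp_force: 0.0
```

Emit:
arm_command(rows=[0,0,0,0.25,0,-0.5,-1,0,0,0,0.5,0,-1,-1])

```text
t: 4.4
ee_pos: [590.4, -74.8, 253.7]
orientation: [-1.784, -2.048, -0.464]
ft_force: [0.0, -0.8, -0.4]
width: 0.5
grasp_force: 0.0
```

Emit:
arm_command(rows=[0,0,0,0.25,0,-0.5,-1,0,0,0,0.5,0,-1,-1,0,0,0,0.5,0,-1,-1])

```text
t: 4.7
ee_pos: [594.0, -79.8, 348.2]
orientation: [-1.787, -2.057, -0.472]
ft_force: [-1.1, -0.1, 0.4]
width: 0.7
grasp_force: 0.0
```

```bash
python3 - <<'E'
from h import *
im,d=snap('top','top2'); 
P=cloud('top',d); h=cv2.cvtColor(im,cv2.COLOR_RGB2HSV)
m=(h[...,0]>20)&(h[...,0]<38)&(h[...,1]>110); m[:100]=0;m[215:]=0;m[:,:305]=0;m[:,390:]=0
q=(P[m]-C0)@Rc; q=q[q[:,2]>0]; s=q[q[:,2]<150]; print(len(s),s.min(0),s.max(0),'plane z=ay+b',np.polyfit(s[:,1],s[:,2],1))
rows([pose(60,360,0),pose(150,360,-30),push(1.75,165,-30,1,-40)])
E
```

```text
2912 [-107.25466901  -88.12688857   25.34633203] [113.3127157   61.60698458  69.40015225] plane z=ay+b [-9.34161881e-03  5.96338044e+01]
t 4.75 case [  2.6  -0.9 344.8] F [ 0.1  0.3 -0.8] w 0 q [-0.36  0.4   1.51  0.44  1.5  -0.6 ]
[0.002, -0.162, -0.003, 0.757, -0.04, 0.205]
[0.001, -0.329, -0.003, 1.739, -0.052, 0.753]
[0.001, -0.329, -0.003, 1.468, -0.063, 2.387]
```

View pics/top2.png

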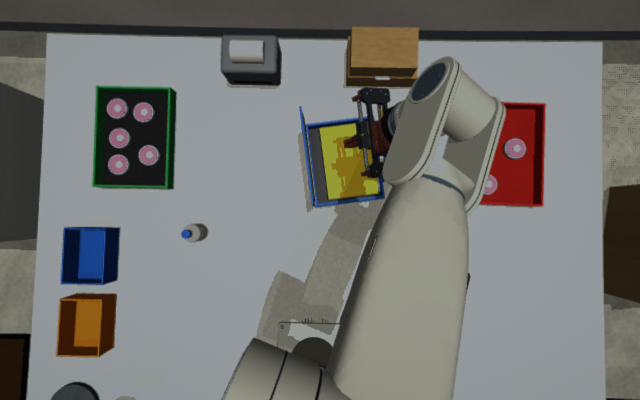

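The flap is flat: yellow covers the case at px (320–380, 120–200), with z ≈ 59–60 across its width. Next I'll cross above the lid.

Emit:
arm_command(rows=[0,-0.04,0,0.3,-0.04,0,-1,0,-0.08,0,0.5,-0.04,0.1,-1,0,-0.12,0,0.76,-0.04,0.2,-1,0,-0.16,0,0.95,-0.05,0.35,-1,0,-0.16,0,1,-0.05,0.35,-1])

```text
t: 5.25
ee_pos: [574.4, 7.2, 354.8]
orientation: [-2.049, -2.369, -0.003]
ft_force: [0.6, -0.0, 0.5]
width: 0.6
grasp_force: 0.0
```

Emit:
arm_command(rows=[0,-0.04,0,0.4,0,0,-1,0,-0.08,0,0.7,0,0,-1,0,-0.12,0,1,0,0,-1,0,-0.165,0,1,0,0,-1,0,-0.165,0,1,0,0,-1])

```text
t: 5.75
ee_pos: [563.6, 84.5, 353.8]
orientation: [1.78, 2.06, -0.475]
ft_force: [0.1, -0.1, -0.8]
width: 0.4
grasp_force: 0.0
```

```bash
python3 - <<'E'
from h import *
rows([push(1.75,165,-30,1,-40),push(1.6,165,-30,1,0)])
E
```

```text
t 5.75 case [ -1.8 165.6 353.8] F [ 0.1 -0.1 -0.8] w 0 q [ 0.37  0.3   1.64 -0.51  1.37  0.37]
[-0.003, -0.004, -0.0, 1.043, 0.034, 1.114]
[-0.003, -0.004, -0.0, 0.28, 0.037, 1.385]
```

Emit:
arm_command(rows=[0,0,0,0.6,0.03,0,-1,0,0,0,1,0.03,0.3,-1,0,0,0,1,0.03,0.8,-1,0,0,0,1,0.03,1,-1,0,0,0,1,0.03,1,-1])

```text
t: 6.25
ee_pos: [561.1, 110.9, 245.0]
orientation: [1.79, 2.057, -0.475]
ft_force: [-0.3, 0.4, 0.8]
width: 0.5
grasp_force: 0.0
```

```bash
python3 - <<'E'
from h import *
rows([push(a,165,-30,1,0) for a in (1.65,1.5,1.4,1.3,1.2)])
E
```

```text
t 6.25 case [ -0.4 192.1 245. ] F [-0.3  0.4  0.8] w 1 q [ 0.41  0.43  1.71 -0.52  1.21  0.51]
[-0.005, -0.005, -0.002, -0.58, 0.013, 0.318]
[-0.005, -0.005, -0.002, -0.858, 0.017, 0.453]
[-0.005, -0.005, -0.002, -1.031, 0.02, 0.566]
[-0.005, -0.005, -0.002, -1.191, 0.023, 0.696]
[-0.005, -0.005, -0.002, -1.338, 0.026, 0.841]
```

Emit:
arm_command(rows=[0,0,0,-0.3,0.01,0.2,-1,0,0,0,-0.58,0.01,0.32,-1,0,0,0,-0.72,0.01,0.38,-1,0,0,0,-0.86,0.02,0.46,-1,0,0,0,-1,0.02,0.55,-1])

```text
t: 6.75
ee_pos: [577.3, 22.9, 249.3]
orientation: [1.787, 2.054, -0.465]
ft_force: [-0.9, 2.3, 1.9]
width: 0.2
grasp_force: 1.5
```

```bash
python3 - <<'E'
from h import *
rows([push(a,165,-30,1,0) for a in (1.3,1.2,1.1,1.,.9,.8)])
E
```

```text
t 6.75 case [  2.6 102.7 249.3] F [-0.9  2.3  1.9] w 0 q [ 0.26  0.39  1.75 -0.56  1.13  0.4 ]
[-0.002, -0.005, -0.003, -0.188, -0.03, 0.201]
[-0.002, -0.005, -0.003, -0.335, -0.028, 0.346]
[-0.002, -0.005, -0.003, -0.467, -0.026, 0.505]
[-0.002, -0.005, -0.003, -0.582, -0.024, 0.676]
[-0.002, -0.005, -0.003, -0.679, -0.022, 0.858]
[-0.002, -0.005, -0.003, -0.758, -0.02, 1.049]
```

Contact shows as 2–3 N, and I'll follow the arc.

Emit:
arm_command(rows=[0,0,0,-0.19,-0.03,0.2,-1,0,0,0,-0.335,-0.03,0.35,-1,0,0,0,-0.47,-0.03,0.5,-1,0,0,0,-0.58,-0.02,0.68,-1,0,0,0,-0.68,-0.02,0.86,-1])

```text
t: 7.25
ee_pos: [586.8, -58.3, 214.5]
orientation: [1.785, 2.054, -0.467]
ft_force: [1.4, 2.4, 2.0]
width: 0.8
grasp_force: 1.2
```

```bash
python3 - <<'E'
from h import *
rows([push(a,r,-30,1,0) for a,r in ((.8,165),(.7,164),(.6,162),(.5,160),(.4,155),(.3,152))])
E
```

```text
t 7.25 case [-1.000e-01  2.090e+01  2.145e+02] F [1.4 2.4 2. ] w 1 q [ 0.12  0.43  1.79 -0.61  1.01  0.34]
[-0.002, -0.005, -0.002, -0.075, 0.003, 0.172]
[-0.002, -0.005, -0.002, -0.122, 0.005, 0.372]
[-0.002, -0.005, -0.002, -0.136, 0.007, 0.576]
[-0.002, -0.005, -0.002, -0.379, 0.01, 0.774]
[-0.002, -0.005, -0.002, -0.315, 0.011, 0.967]
[-0.002, -0.005, -0.002, -0.258, 0.012, 1.152]
```

Emit:
arm_command(rows=[0,0,0,-0.08,0,0.17,-1,0,0,0,-0.13,0,0.37,-1,0,0,0,-0.16,0,0.58,-1,0,0,0,-0.2,0.01,0.78,-1,0,0,0,-0.2,0.01,0.97,-1])

```text
t: 7.75
ee_pos: [593.9, -109.1, 153.4]
orientation: [1.786, 2.055, -0.468]
ft_force: [-0.3, 2.1, 1.7]
width: 0.5
grasp_force: 1.1
```

```bash
python3 - <<'E'
from h import *
rows([push(a,r,-30,1,e) for a,r,e in ((.3,140,0),(.2,140,0),(.1,140,0),(0,140,0),(0,140,4))])
E
```

```text
t 7.75 case [ -0.6 -30.3 153.4] F [-0.3  2.1  1.7] w 0 q [ 0.03  0.52  1.82 -0.68  0.87  0.36]
[-0.003, -0.005, -0.002, 0.076, 0.008, 0.143]
[-0.003, -0.005, -0.002, 0.111, 0.009, 0.315]
[-0.003, -0.005, -0.002, 0.163, 0.01, 0.482]
[-0.003, -0.005, -0.002, 0.232, 0.011, 0.643]
[-0.003, -0.005, -0.002, 0.256, 0.011, 0.687]
```

Emit:
arm_command(rows=[0,0,0,0.03,0.01,0.15,-1,0,0,0,0.1,0.01,0.31,-1,0,0,0,0.16,0.01,0.48,-1,0,0,0,0.23,0.01,0.64,-1,0,0,0,0.23,0.01,0.65,-1])

```text
t: 8.25
ee_pos: [596.4, -117.3, 99.5]
orientation: [1.784, 2.055, -0.468]
ft_force: [-0.8, 0.6, 6.4]
width: 0.5
grasp_force: 3.1
```

Emit:
arm_command(rows=[0,0,0,0.01,0,0.03,-1,0,0,0,0.02,0,0.04,-1,0,0,0,0.02,0,0.04,-1])

```text
t: 8.55
ee_pos: [596.6, -117.4, 98.8]
orientation: [1.784, 2.052, -0.468]
ft_force: [-7.1, 4.0, 22.3]
width: 0.8
grasp_force: 11.6
```

```bash
python3 - <<'E'
from h import *
rows([push(0,140,-30,1,0)])
E
```

```text
t 8.55 case [  0.8 -38.9  98.8] F [-7.1  4.  22.3] w 1 q [ 0.02  0.61  1.83 -0.75  0.79  0.45]
[-0.002, -0.004, -0.002, -0.006, -0.01, -0.005]
```

The stop is reached at the predicted height with 22 N. I'll press a touch more, then lift off and check.

Emit:
arm_command(rows=[0,0,0,0.01,0,0.02,-1,0,0,0,0.01,0,0.02,-1])

```text
t: 8.75
ee_pos: [596.7, -117.4, 98.5]
orientation: [1.784, 2.051, -0.469]
ft_force: [-12.6, 9.3, 36.6]
width: 0.4
grasp_force: 18.0
```

Emit:
arm_command(rows=[0,0,0,-0.25,0,-0.5,-1,0,0,0,-0.4,0,-1,-1,0,0,0,-0.4,0,-1,-1])

```text
t: 9.05
ee_pos: [597.8, -105.6, 185.1]
orientation: [1.783, 2.05, -0.458]
ft_force: [0.2, -0.5, 1.2]
width: 0.8
grasp_force: 0.0
```

Emit:
arm_command(rows=[0,0,0,0,0,-0.5,-1,0,0,0,0,0,-1,-1,0,0,0,0,0,-1,-1])

```text
t: 9.35
ee_pos: [591.9, -66.1, 253.7]
orientation: [1.783, 2.052, -0.459]
ft_force: [-0.5, 1.3, -0.0]
width: 0.5
grasp_force: 0.0
```

```bash
python3 - <<'E'
from h import *
im,d=snap('side','side3'); 
P=cloud('side',d); h=cv2.cvtColor(im,cv2.COLOR_RGB2HSV)
m=(h[...,0]>100)&(h[...,0]<130)&(h[...,1]>130); m[:110]=0;m[270:]=0;m[:,:210]=0;m[:,360:]=0
q=(P[m&(d>0)]-C0)@Rc; s=q[(q[:,2]>60)&(q[:,2]<150)&(abs(q[:,0])<125)]; print(len(s),s.min(0),s.max(0),np.polyfit(s[:,1],s[:,2],1))
rows([])
E
```

```text
5081 [-118.02244553  -97.74311978   60.03743559] [121.32525567 113.05437057  83.69774857] [-1.18324944e-03  7.66707465e+01]
t 9.4 case [  2.6  11.9 251.5] F [ 0.  -0.8 -1.1] w 1 q [ 0.11  0.38  1.76 -0.59  1.06  0.28]
```

View pics/side3.png

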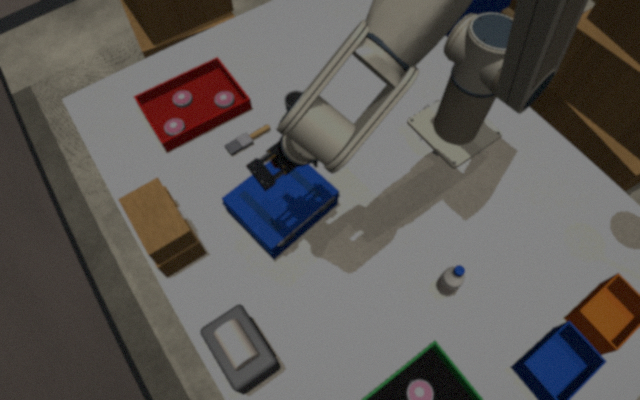

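The lid lies flat at px (280,205), level at z ≈ 77. The brush (245,140), cup (293,100) and bottle (453,280) haven't moved, and the robot is clear.

```bash
python3 -c "
from workcell import ctrl
print(ctrl.close_job())"
```

```text
the job is handed in; nothing more can be done
None
```

The yellow flap is folded flat over the compacts and the lid is fully shut on top, in that order; only the closed fingers pushed them, the brush, cup and bottle look unmoved, and the job was handed in at about 9.4 s.

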